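# Find and press the hidden catch of a battery box

## Robot

A 7-joint arm with a two-finger parallel gripper is mounted at the origin on a cart in front of the work surface, level with it; the furniture and walls round the work are solid. World frame = base frame: x ahead of the robot, y to its left, z up, the work surface at z = 0. Lengths are in m, angles in rad, forces in N, time in s.
With the tool pointing down it reaches from about 0.4 to 0.875 m from the base axis. Payload 19.3 kg.
Tool frame: the origin (TCP) lies at the very end of the fingers, on their centre line; the grasp point (between the pads) lies 19 mm behind it; z points along the fingers, y is the line along which they close (so a half turn about z gives the same grasp; the last joint's range is limited). The gripper opens to 85 mm and grips with 20 to 120 N. Pads are 22 mm wide; open, the fingers measure 114 mm over their backs; the gripper's body (76 mm by 85 mm) begins 54 mm behind the grasp point. The pads swing forward as they close: fully open they stand 13 mm farther back than shut.
Start: joints at [1.159, 0.521, -0.036, 1.599, 0.021, 1.021, -0.113], TCP at [0.209, -0.589, 0.231] pointing down, gripper open.
Joint ranges: [-2.91, 2.91], [-0.3, 2.13], [-1.5, 1.42], [0.17, 2.43], [-1.26, 4.41], [0.16, 1.93], [-2.52, 2.52]. Speed limits (rad/s): [1.89, 1.89, 2.39, 2.39, 3.01, 3.01, 3.01].

## Interface

Orientations are given as [roll, pitch, yaw] about the fixed x, y, z axes, in that order (R = Rz(yaw) Ry(pitch) Rx(roll)).
In Python, from workcell import bot gives the robot as it stands. The module is installed in compiled form; this text tells all that it offers.
- The arm moves only by the tool apply_moves, never from a script. Its arguments are lists of equal length, an entry for each row: "claw": the finger opening in m, from 0 to 0.0854; "xyz": the shift along the tool's x, y, z in m, a list of three; "twist": the turn, a rotation vector about the tool's x, y, z in rad, a list of three. A call has 1 to 20 rows; each row shifts and turns the commanded pose from where the row before left it, along the tool's axes as they then stand; what a row does not reach is not made up. A row lasts 1/10 s, in which the tool goes at most 50 mm and 8.59 degrees, less where a joint would pass 70% of its speed; a pose out of reach is approached as far as the arm can. A call with a gripper value outside its range is refused whole. The fingers move at their own pace and stop on an object; "force" is the grip in N (left out, the last holds). Time passes only in rows, so rows that do not move let the fingers close. It gives the time, the measured TCP pose, the force, the opening and the grip force at its end, in the units of the state.
- bot.observe(): the state, without advancing time (a new reading comes with each control period).
- bot.grab_frame(name): name is "scene" or "top" or "wrist"; returns a dict with "img" (420x560x3 uint8, red, green, blue), "vfov" (degrees; the focal length in pixels is half the picture's height over the tangent of half this angle, whatever the lens; pixels are square), "cx", "cy" (the principal point, pixels), "view" (4x4, takes a point from world to camera coordinates). Camera axes: x right, y up, looking along -z (the intrinsics and any distortion apply to the point x, -y, -z); pixel columns grow to the right and rows downward; lengths in m; the calibration is good to about 2 mm. A picture is of the moment at which its call begins. There is no depth.
- bot.job_done(): hands the job in; it is judged then, once.
Trained networks look in the newest picture that a camera, given by its name, has taken for a name from the list of things; names that differ only in an ending like _2 or _b are one class to them, and where a whole thing is asked for, a point or a joint stands for the part that bears it (a point fixed in the world has none). Each returns a list of dicts, best first, with "score" (0 to 1); they miss things now and then, are a little off and sometimes report something else, mostly with a low value. They report only what shows in the picture. A call takes as long as a camera call.
- bot.find_in(camera, query): "position" ([x, y, z] in m, in world coordinates, good to about 4 mm: the middle of the surface that is visible of it).
The state is a dict: "clock": time; "qpos": joint angles; "qd": joint speeds; "joint_efforts": joint torques, N m; "position": TCP position; "tool_rot": TCP orientation; "force": force on the tool from outside, world axes, zero at the start; "moment": the same for the moment, N m; "grip_width": finger opening in m; "finger_force": force on a finger pad.
Only numpy, scipy, OpenCV 4.12 (cv2) and the standard library are available. Lean on these libraries where they do the work, as an engineer would, in place of code of your own. Each camera call takes 0.05 s, during which the arm holds its last target. There are 200 camera calls.

## Task

The metal shutter on top of the battery box is held shut by a hidden catch. The catch is one of the four identical flush squares in a row along the near edge of the box's top; the other three are fixed blanks. Feel across the squares with the fingertips, pressing gently, until you find the one that gives, push it in until the shutter springs open, then take the hand away; pick nothing up and leave the jar, the tape measure and the clip where they are.

Things in the scene. Friction and masses are not known exactly. Their poses are not given: they have to be found in the camera images.
- battery_box: Grey flat box fixed on the worktop, 180 (its x) by 260 mm (its y), top 45 mm above its origin, which is the centre of its underside; z up, -x side roughly towards the robot, turned up to 0.25 rad. Row of four squares on the near strip of the top (x -90 to -22 mm). Two rails along y, at x -17.5 and +78.5 mm, stand 8 mm above the top. More than 100 N on it does damage.
- square_0 (a point): Centre of the first (leftmost) square (counted along the box's y, from +y = left to -y = right), at the level of the box's top; box frame: x -55 mm, y +90 mm, z 45 mm. All four squares look alike: grey, 46 by 46 mm, flush with the top, in a 49 mm opening (a 1.5 mm seam round each), 60 mm apart. Exactly one of the four is the catch, any of them with equal chance; the others are rigid.
- square_1 (a point): Centre of the second square (counted along the box's y, from +y = left to -y = right), at the level of the box's top; box frame: x -55 mm, y +30 mm, z 45 mm. All four squares look alike: grey, 46 by 46 mm, flush with the top, in a 49 mm opening (a 1.5 mm seam round each), 60 mm apart. Exactly one of the four is the catch, any of them with equal chance; the others are rigid.
- square_2 (a point): Centre of the third square (counted along the box's y, from +y = left to -y = right), at the level of the box's top; box frame: x -55 mm, y -30 mm, z 45 mm. All four squares look alike: grey, 46 by 46 mm, flush with the top, in a 49 mm opening (a 1.5 mm seam round each), 60 mm apart. Exactly one of the four is the catch, any of them with equal chance; the others are rigid.
- square_3 (a point): Centre of the last (rightmost) square (counted along the box's y, from +y = left to -y = right), at the level of the box's top; box frame: x -55 mm, y -90 mm, z 45 mm. All four squares look alike: grey, 46 by 46 mm, flush with the top, in a 49 mm opening (a 1.5 mm seam round each), 60 mm apart. Exactly one of the four is the catch, any of them with equal chance; the others are rigid.
- catch (a joint): How far the catch square is pushed in, m: 0 flush, 0.006 fully in (stop). It sinks straight down on a spring: it begins to move at about 1.5 N and takes about 5 N fully in; it frees the shutter at about 0.0045 and springs back flush when let go. The pressing finger must enter the opening, so it must lie wholly within the square.
- shutter (a joint): How far the shutter has slid open towards the box's -y, m: 0 shut, 0.095 fully open. A spring opens it by itself in about 1 s once the catch is pushed in; it stays open.
- shutter_mid (a point): Centre of the upper face of the shutter, an aluminium plate 86 (x) by 116 (y) mm, 5 mm thick, lying on the far left part of the box's top. When shut it lies at x +30, y +65, z 50 mm in the box frame.
- jar_mid (a point): Sample jar, 48 mm across, 66 mm tall, loose, at the right of the box; this point is its centre, half-way up. A bystander.
- tape_measure_mid (a point): Pocket tape measure, 36 x 74 x 63 mm, loose, at the left of the box; this point is its centre, half-way up. A bystander.
- clip_mid (a point): Black spring clip, 35 x 32 x 27 mm, loose, in front of the box; this point is its centre, half-way up. A bystander.

How it is judged:
On the way, in this order (a step that is already met when the one before it is completed fails the run):
1. the catch is pushed in by more than 3 mm (value of joint catch above 0.003 m), for 0.04 s.
2. the shutter has sprung open (value of joint shutter above 0.085 m), for 0.1 s.
At the end, for the whole second after the job is handed in: The shutter stands open by more than 85 mm of its 95 mm, the catch has come back to within 1.5 mm of flush, and jar, tape measure and clip are within 15 mm of where they stood (value of joint shutter above 0.085 m and value of joint catch below 0.0015 m and distance of each of jar_mid, tape_measure_mid, clip_mid from where it was at the start of the episode below 0.015 m); the robot touches nothing.
It fails at once if pressed hard: the fingers push on anything with more than 100 N (contact force between the fingers and anything else above 100 N).
It fails at once if the jar, the tape measure or the clip is knocked, lifted or carried (moved by more than 15 mm) (not (distance of each of jar_mid, tape_measure_mid, clip_mid from where it was at the start of the episode below 0.015 m)).
It also fails if it takes over 45 s, if anything falls off the work surface, if the arm or the gripper's body presses on something with over 40 N, if the wrist force passes 120 N, or if a joint passes its speed limit or range.

## Working session

There is one attempt and no reset: what is moved stays moved. The work goes in short steps, Python scripts to look and compute and a tool call to move; the robot and the scene stay as the last step left them, time stands still between calls to the robot, and variables do not carry over. Pictures are saved under pics/ and viewed, at most 10 in all, crops included, and the job is handed in when it is done.

Besides the shell and the picture viewer there is one more tool, called by a JSON object that holds its "method" and its "body". apply_moves: Moves the arm, as the interface text tells. Its arguments: {"type":"object","properties":{"claw":{"type":"array"},"xyz":{"type":"array"},"twist":{"type":"array"},"force":{"type":"number"}},"required":["claw","xyz","twist"]}

```bash
mkdir -p pics
python3 - <<'E'
from workcell import bot
import cv2
s=bot.observe()
for k,v in s.items(): print(k,v)
for c in("top","scene"):
    f=bot.grab_frame(c); cv2.imwrite(f"pics/{c}0.png",f["img"][:,:,::-1]); print(c,f["vfov"],f["cx"],f["cy"],f["view"])
    for q in("battery_box","square_0","shutter_mid","jar_mid","tape_measure_mid","clip_mid"):
        print(c,q,[(d["position"],d["score"]) for d in bot.find_in(c,q)][:4])
E
```

```text
clock 0.0
qpos [ 1.15882927  0.52200732 -0.03636318  1.59999191  0.02121131  1.02110318
 -0.11283043]
qd [-0.00123928 -0.00010459 -0.00027542 -0.00040424  0.00073773  0.0009802
 -0.00045322]
joint_efforts [ 5.41414247e-04 -9.27118492e+01  1.98040254e+00 -3.69943357e+01
  1.80507096e-02  7.89305835e-03  1.55312456e-06]
position [ 0.20934096 -0.58854517  0.23073526]
tool_rot [-3.14047059e+00  7.20784280e-05  3.41763336e-01]
force [ 0.17887515  0.03224582 -0.30782815]
moment [ 0.00528896  0.03633279 -0.01337092]
finger_force 0.0
grip_width 0.08528765750303326
top 44.576626969848526 275.04873170212704 200.98374159232483 [[ 0.02260374 -0.99948078  0.02296183 -0.07628577]
 [ 0.98742974  0.02591326  0.15591991 -0.49649206]
 [-0.15643397  0.01914882  0.98750278 -1.07434489]
 [ 0.          0.          0.          1.        ]]
top battery_box [([0.5533, -0.0398, 0.0452], 0.74)]
top square_0 [([0.5515, -0.041, 0.0437], 0.73)]
top shutter_mid [([0.5709, 0.0253, 0.0479], 0.79)]
top jar_mid [([0.4847, -0.2429, 0.0618], 0.61), ([0.5535, -0.0417, 0.0487], 0.43)]
top tape_measure_mid [([0.5134, 0.1487, 0.0558], 0.74)]
top clip_mid [([0.4043, -0.0586, 0.0137], 0.61), ([0.5738, 0.0242, 0.0505], 0.38)]
scene 45.915946405941675 282.77198291880467 204.44294942103502 [[-0.66499078 -0.74683952 -0.0042418   0.2819374 ]
 [ 0.55469129 -0.49768795  0.66680153 -0.35661198]
 [-0.50010482  0.44106398  0.74522328 -0.65729626]
 [ 0.          0.          0.          1.        ]]
scene battery_box [([0.535, -0.0219, 0.0445], 0.59)]
scene square_0 [([0.5381, -0.0211, 0.0456], 0.6)]
scene shutter_mid [([0.5707, 0.0288, 0.0481], 0.98), ([0.5325, -0.0215, 0.0423], 0.44)]
scene jar_mid [([0.4801, -0.2328, 0.0437], 0.93)]
scene tape_measure_mid [([0.5142, 0.1624, 0.0449], 0.9)]
scene clip_mid [([0.3989, -0.0515, 0.0103], 0.73)]
```

View pics/top0.png

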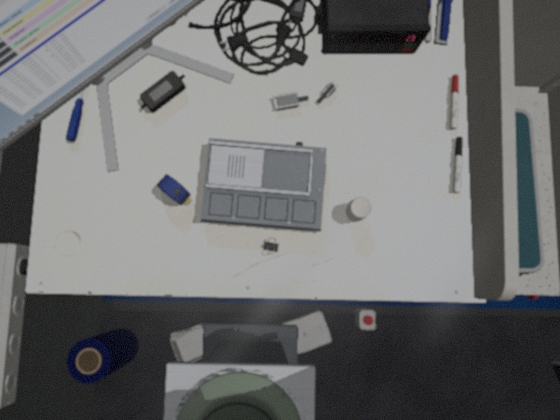

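The top view shows the box upright with its four squares at about (220,204), (248,207), (276,209) and (305,211). The clip is at (270,246), the jar at (358,208) and the tape measure at (174,190). Next I'll turn the squares into world positions and check the 60 mm pitch.

```bash
cat > h.py <<'E'
import numpy as np
def ray(f,uv,z):
    h,w=f["img"].shape[:2]; fo=h/2/np.tan(np.radians(f["vfov"])/2)
    V=np.array(f["view"]); R,t=V[:3,:3],V[:3,3]; c=-R.T@t
    d=R.T@np.array([(uv[0]-f["cx"])/fo,-(uv[1]-f["cy"])/fo,-1]); return c+d*(z-c[2])/d[2]
def proj(f,p):
    h,w=f["img"].shape[:2]; fo=h/2/np.tan(np.radians(f["vfov"])/2)
    V=np.array(f["view"]); q=V[:3,:3]@p+V[:3,3]; return np.array([f["cx"]-fo*q[0]/q[2],f["cy"]+fo*q[1]/q[2]])
def box(o,yaw,p): 
    c,s=np.cos(yaw),np.sin(yaw); return np.array([o[0]+c*p[0]-s*p[1],o[1]+s*p[0]+c*p[1],p[2]])
E
python3 - <<'E'
from workcell import bot
import cv2,numpy as np
from h import *
f=bot.grab_frame("top")
P=[ray(f,u,.045)[:2] for u in[(220,204),(248,206.5),(276,209),(305,211)]]
print(np.round(P,4))
d=P[0]-P[3]; print(np.linalg.norm(d)); yaw=np.arctan2(-d[0],d[1])
m=np.mean(P,0); o=m+.055*np.array([np.cos(yaw),np.sin(yaw)]); print(o,yaw)
c=cv2.resize(f["img"][125:265,150:380,::-1],None,fx=3.4,fy=3.4,interpolation=cv2.INTER_CUBIC)
for y in(.09,.03,-.03,-.09):
  q=[(proj(f,box(o,yaw,(-.055+a*.023,y+b*.023,.045)))-[150,125]+.5)*3.4 for a,b in((1,1),(1,-1),(-1,-1),(-1,1))]
  cv2.polylines(c,[np.int32(q)],True,(0,0,255),1)
q=[(proj(f,box(o,yaw,(a*.09,b*.13,.045)))-[150,125]+.5)*3.4 for a,b in((1,1),(1,-1),(-1,-1),(-1,1))]
cv2.polylines(c,[np.int32(q)],True,(0,255,0),1)
cv2.imwrite("pics/c1.png",c)
f=bot.grab_frame("scene"); c=f["img"][:,:,::-1].copy()
for y in(.09,.03,-.03,-.09):
  q=[proj(f,box(o,yaw,(-.055+a*.023,y+b*.023,.045))) for a,b in((1,1),(1,-1),(-1,-1),(-1,1))]
  cv2.polylines(c,[np.int32(q)],True,(0,0,255),1)
cv2.imwrite("pics/s1.png",c)
E
```

```text
[[ 0.4877  0.0545]
 [ 0.4838 -0.0059]
 [ 0.4799 -0.0665]
 [ 0.4772 -0.1293]]
0.18409695377252017
[ 0.53705911 -0.03992425] -0.057097309153934246
```

View pics/c1.png

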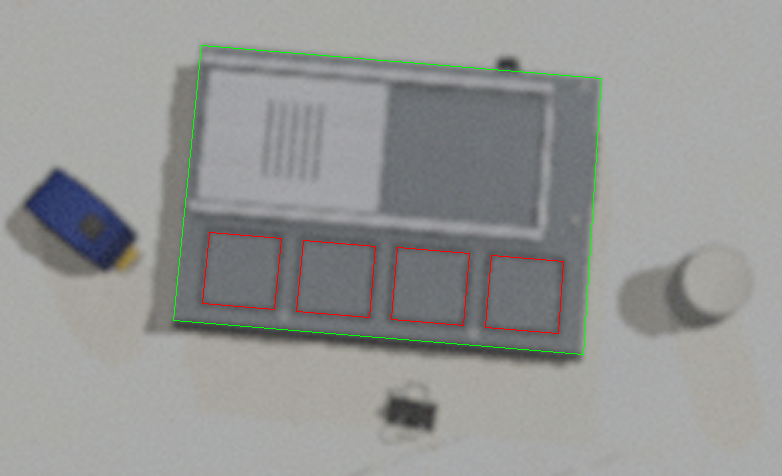

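View pics/s1.png

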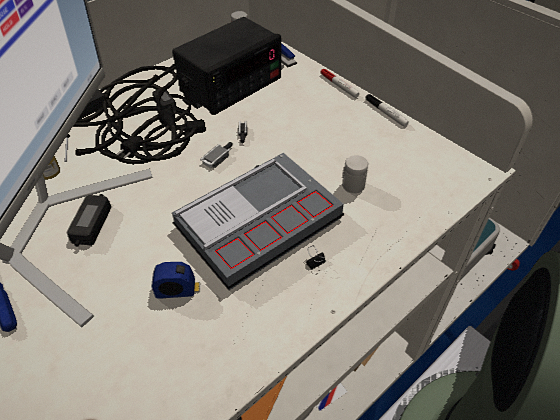

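The projected outlines fit the box and squares in both views. That gives square centres s0 (0.487,0.053), s1 (0.484,-0.007), s2 (0.480,-0.067) and s3 (0.477,-0.127), with a yaw of -0.057. I'll close the fingers, align, and go above s3 at a safe height.

{"method": "apply_moves", "body": {"claw": [0, 0, 0, 0, 0, 0, 0, 0, 0, 0, 0, 0, 0, 0, 0, 0, 0, 0, 0, 0], "xyz": [[0, 0, 0], [0, 0, 0], [0, 0, 0], [0.015, -0.0298, 0], [0.015, -0.0298, 0], [0.015, -0.0298, 0], [0.015, -0.0298, 0], [0.015, -0.0298, 0], [0.015, -0.0298, 0], [0.015, -0.0298, 0], [0.015, -0.0298, 0], [0.015, -0.0298, 0], [0.015, -0.0298, 0], [0.015, -0.0298, 0], [0.015, -0.0298, 0], [0.015, -0.0298, 0], [0.015, -0.0298, 0], [0.015, -0.0298, 0], [0.015, -0.0298, 0], [0, 0, 0]], "twist": [[0, 0, 0.133], [0, 0, 0.133], [0, 0, 0.133], [0, 0, 0], [0, 0, 0], [0, 0, 0], [0, 0, 0], [0, 0, 0], [0, 0, 0], [0, 0, 0], [0, 0, 0], [0, 0, 0], [0, 0, 0], [0, 0, 0], [0, 0, 0], [0, 0, 0], [0, 0, 0], [0, 0, 0], [0, 0, 0], [0, 0, 0]], "force": 20}}

```text
clock: 2.8
position: [0.4782, -0.1227, 0.2314]
tool_rot: [-3.14, -0.001, -0.052]
force: [0.2, -0.1, -0.4]
grip_width: -0.0002
finger_force: 0.0
```

{"method": "apply_moves", "body": {"claw": [0, 0, 0, 0, 0, 0, 0, 0, 0, 0, 0], "xyz": [[-0.001, 0.004, 0.02], [0, 0, 0.025], [0, 0, 0.025], [0, 0, 0.025], [0, 0, 0.025], [0, 0, 0.025], [0, 0, 0.02], [0, 0, 0.012], [0, 0, 0.003], [0, 0, 0], [0, 0, 0]], "twist": [[0, 0, 0], [0, 0, 0], [0, 0, 0], [0, 0, 0], [0, 0, 0], [0, 0, 0], [0, 0, 0], [0, 0, 0], [0, 0, 0], [0, 0, 0], [0, 0, 0]]}}

```text
clock: 3.9
position: [0.4756, -0.1307, 0.0521]
tool_rot: [3.141, -0.001, -0.057]
force: [0.9, -0.2, 0.2]
grip_width: 0.0001
finger_force: 0.0
```

Run:
```python
from workcell import bot
import cv2
s=bot.observe(); print(s["position"],s["force"])
for c in("wrist","scene"):
    f=bot.grab_frame(c); i=f["img"]
    if c=="scene": i=cv2.resize(i[120:300,160:400],None,fx=3,fy=3)
    cv2.imwrite(f"pics/{c}2.png",i[:,:,::-1])
```

```text
[ 0.47557424 -0.13070413  0.05209554] [ 0.92527769 -0.16100878  0.24858143]
```

View pics/wrist2.png

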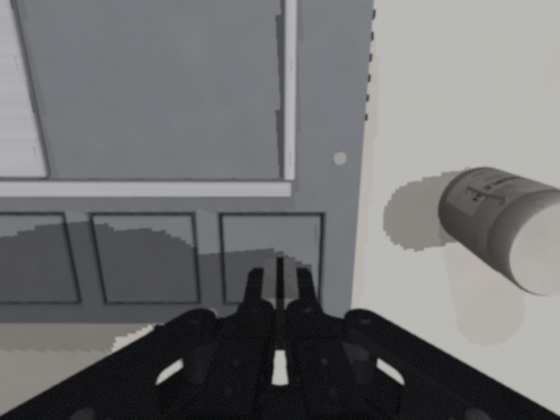

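View pics/scene2.png

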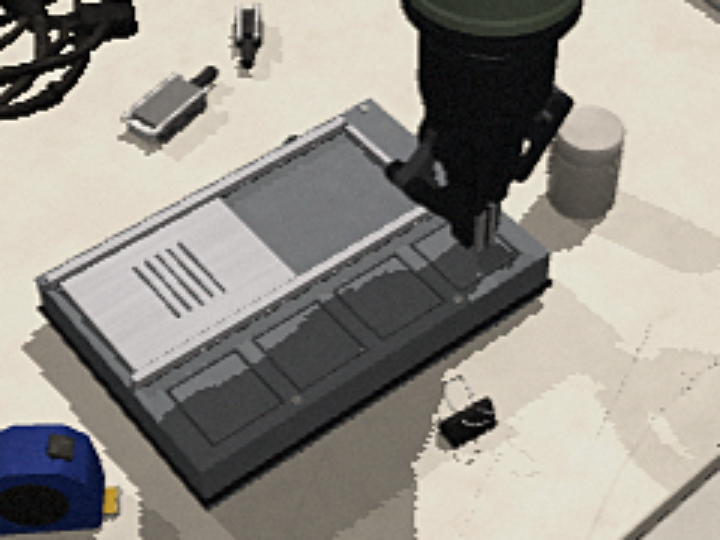

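The wrist view shows the fingertips about 4 mm right of the square's centre (column 280 against about 272), which agrees with the measured TCP. I'll correct that and press gently.

{"method": "apply_moves", "body": {"claw": [0, 0, 0, 0, 0, 0], "xyz": [[0.001, -0.004, 0], [0, 0, 0.003], [0, 0, 0.002], [0, 0, 0.001], [0, 0, 0.001], [0, 0, 0]], "twist": [[0, 0, 0], [0, 0, 0], [0, 0, 0], [0, 0, 0], [0, 0, 0], [0, 0, 0]]}}

```text
clock: 4.6
position: [0.4762, -0.1265, 0.0442]
tool_rot: [-3.142, 0.0, -0.057]
force: [-1.1, 0.9, 3.3]
grip_width: -0.0002
finger_force: 1.0
```

{"method": "apply_moves", "body": {"claw": [0, 0, 0], "xyz": [[0, 0, 0.001], [0, 0, 0.001], [0, 0, 0]], "twist": [[0, 0, 0], [0, 0, 0], [0, 0, 0]]}}

```text
clock: 4.9
position: [0.4763, -0.1265, 0.0422]
tool_rot: [-3.142, 0.0, -0.057]
force: [-1.3, 1.2, 2.9]
grip_width: -0.0002
finger_force: 1.7
```

{"method": "apply_moves", "body": {"claw": [0, 0, 0, 0], "xyz": [[0, 0, 0.001], [0, 0, 0.001], [0, 0, 0.001], [0, 0, 0]], "twist": [[0, 0, 0], [0, 0, 0], [0, 0, 0], [0, 0, 0]]}}

```text
clock: 5.3
position: [0.4763, -0.1265, 0.0392]
tool_rot: [-3.142, 0.0, -0.057]
force: [-2.1, 1.0, 4.3]
grip_width: 0.0003
finger_force: 2.3
```

The square gives: 5.8 mm down at about 4 N. I'll press half a millimetre more, hold while the shutter opens, then check.

{"method": "apply_moves", "body": {"claw": [0, 0, 0, 0, 0, 0, 0, 0, 0, 0, 0, 0], "xyz": [[0, 0, 0.0005], [0, 0, 0], [0, 0, 0], [0, 0, 0], [0, 0, 0], [0, 0, 0], [0, 0, 0], [0, 0, 0], [0, 0, 0], [0, 0, 0], [0, 0, 0], [0, 0, 0]], "twist": [[0, 0, 0], [0, 0, 0], [0, 0, 0], [0, 0, 0], [0, 0, 0], [0, 0, 0], [0, 0, 0], [0, 0, 0], [0, 0, 0], [0, 0, 0], [0, 0, 0], [0, 0, 0]]}}

```text
clock: 6.5
position: [0.4763, -0.1266, 0.039]
tool_rot: [3.142, 0.0, -0.057]
force: [-4.3, 1.6, 10.3]
grip_width: -0.0
finger_force: 5.1
```

Run:
```python
from workcell import bot
import cv2
f=bot.grab_frame("scene"); i=cv2.resize(f["img"][120:300,160:400],None,fx=3,fy=3)
cv2.imwrite("pics/scene3.png",i[:,:,::-1]); print(bot.find_in("scene","shutter_mid"))
```

```text
[{'position': [0.5376, -0.0155, 0.0429], 'score': 0.74}, {'position': [0.5659, -0.0642, 0.0465], 'score': 0.65}]
```

View pics/scene3.png

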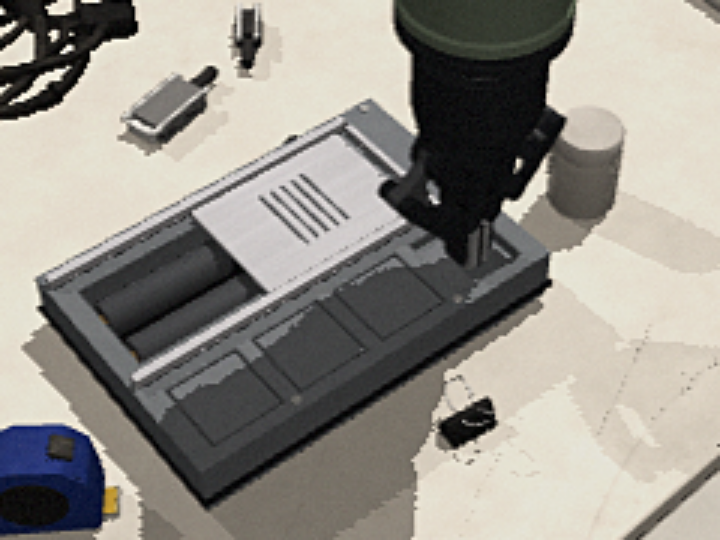

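The shutter has sprung open and the batteries show at the left of the box, around (180,290). Retracting straight up.

{"method": "apply_moves", "body": {"claw": [0, 0, 0, 0, 0, 0, 0, 0, 0, 0, 0, 0, 0, 0, 0, 0], "xyz": [[0, 0, -0.003], [0, 0, -0.006], [0, 0, -0.01], [0, 0, -0.02], [0, 0, -0.02], [0, 0, -0.02], [0, 0, -0.02], [0, 0, -0.02], [0, 0, -0.02], [0, 0, -0.02], [0, 0, -0.01], [0, 0, 0], [0, 0, 0], [0, 0, 0], [0, 0, 0], [0, 0, 0]], "twist": [[0, 0, 0], [0, 0, 0], [0, 0, 0], [0, 0, 0], [0, 0, 0], [0, 0, 0], [0, 0, 0], [0, 0, 0], [0, 0, 0], [0, 0, 0], [0, 0, 0], [0, 0, 0], [0, 0, 0], [0, 0, 0], [0, 0, 0], [0, 0, 0]]}}

```text
clock: 8.2
position: [0.4761, -0.1265, 0.2073]
tool_rot: [-3.141, 0.001, -0.057]
force: [-0.2, -0.2, 0.9]
grip_width: 0.0002
finger_force: 0.0
```

Run:
```python
from workcell import bot
import cv2
f=bot.grab_frame("scene"); i=cv2.resize(f["img"][120:300,160:400],None,fx=3,fy=3)
cv2.imwrite("pics/scene4.png",i[:,:,::-1]); print(bot.find_in("scene","shutter_mid"),bot.observe()["force"])
for q in("jar_mid","tape_measure_mid","clip_mid"): print(q,bot.find_in("scene",q)[:1])
```

```text
[{'position': [0.5669, -0.0674, 0.0465], 'score': 0.79}] [ 0.54436373 -0.31456245 -0.0298961 ]
jar_mid [{'position': [0.4812, -0.2323, 0.047], 'score': 0.62}]
tape_measure_mid [{'position': [0.5122, 0.1641, 0.0451], 'score': 0.95}]
clip_mid [{'position': [0.3994, -0.0531, 0.0092], 'score': 0.7}]
```

View pics/scene4.png

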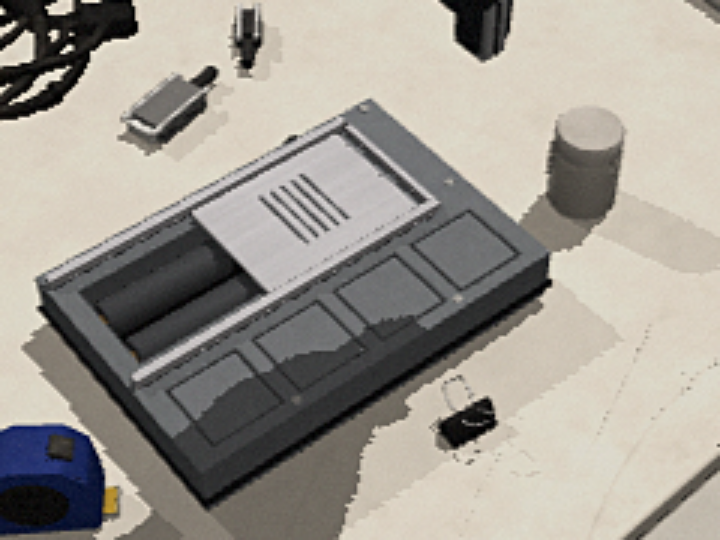

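The shutter is open (it moved about 96 mm), the catch square is flush again, and the jar, tape measure and clip haven't moved.

```bash
python3 -c "
from workcell import bot
print(bot.job_done())"
```

```text
the job is handed in; nothing more can be done
None
```

The catch was square_3, the rightmost: I pushed it in, the shutter sprang open about 96 mm by the camera, and I withdrew the hand without disturbing the jar, tape measure or clip; the job is handed in, but no verdict came back.

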